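# Gather the steel studs in the tray's pick corner

### The job

Put the stray steel stud from the bench into the stud tray with the other four, then lift the tray by its handle clear of the bench and tilt it until all five studs have slid together into its cut-down corner, where the mask maker can pick them out. Finish while holding it there, still, up off the bench and tilted down towards that corner: do not put it down or let go. Leave the paint jar, the rinse cup and the mask where they are.

Things in the scene. Friction and masses are not known exactly. Their poses are not given: they have to be found in the camera images.
- tray: loose smooth black plastic tray, 220 (its x) by 150 (y) mm, 0.28 to 0.46 kg; origin at the centre of its underside, z up. Floor and walls 4 mm thick, walls 45 mm high, but at its (-x, -y) corner, the pick corner, both walls are cut down to 22 mm for 95 mm. A wooden bar handle bridges it along x, on 8 x 22 mm posts up to 112 mm, above the middles of the short walls; only the floor lies below it
- tray_grip (a point): middle of the tray's fixed handle bar, where to take it: tray frame (0, 0, 103) mm; the bar runs along the tray's x, 212 mm long, 14 mm wide (y), 18 mm high (z)
- tray_corner (a point): the pick corner, inside, where the two cut-down walls meet the inner floor: tray frame (-106, -71, 4) mm. Studs start to slide on the floor at a slope of 10 to 13 degrees; about 30 degrees or more, straight down the corner's 45 degree diagonal, also brings them along the walls
- tray_foot (a point): the underside of the tray at the pick corner: tray frame (-110, -75, 0) mm, on the bench at the start
- stud1: steel stud: a domed disc 22 mm across and 10 mm high, 28 g, origin at the centre of its flat underside (z up through the dome). Starts lying on the tray's floor, away from the pick corner
- stud2: steel stud: a domed disc 22 mm across and 10 mm high, 28 g, origin at the centre of its flat underside (z up through the dome). Starts lying on the tray's floor, away from the pick corner
- stud3: steel stud: a domed disc 22 mm across and 10 mm high, 28 g, origin at the centre of its flat underside (z up through the dome). Starts lying on the tray's floor, away from the pick corner
- stud4: steel stud: a domed disc 22 mm across and 10 mm high, 28 g, origin at the centre of its flat underside (z up through the dome). Starts lying on the tray's floor, away from the pick corner
- stray_stud: steel stud: a domed disc 22 mm across and 10 mm high, 28 g, origin at the centre of its flat underside (z up through the dome). The same as the others, but starts lying dome up on the bare bench beside the tray, to the robot's right (-y)
- paint_jar: bystander: paint jar with a white cap, 64 mm across, 75 mm high; origin at the centre of its underside
- rinse_cup: bystander: clear plastic rinse cup, 76 mm across, 85 mm high; origin at the centre of its underside
- mask: bystander: white carnival mask lying face up, about 195 x 150 mm, 70 mm high; origin at the centre of its underside

How it is judged:
On the way, in this order (a step that is already met when the one before it is completed fails the run):
1. the stray stud lies in the tray, let go (x of stray_stud in the frame of tray between -0.106 and 0.106 m and y of stray_stud in the frame of tray between -0.071 and 0.071 m and z of stray_stud in the frame of tray between -0.005 and 0.03 m and contact force between stray_stud and the fingers below 0.1 N and height (world z) of tray_foot below 0.015 m), for 0.2 s.
2. the tray is lifted clear of the bench in the fingers (height (world z) of tray_foot above 0.02 m and contact force between tray and the fingers above 1 N), for 0.2 s.
At the end, for the whole second after the job is handed in: All five studs at rest, within 110 mm of the inside of the cut-down corner, untouched; the fingers hold the tray still, that corner over 20 mm above the bench, tilted 0.2 to 1.0 rad and sloping down towards it by over 0.12 rad along both sides; the tray leans on no bystander (all of step 2 and distance between each of stud1, stud2, stud3, stud4, stray_stud and tray_corner below 0.11 m and x of each of stud1, stud2, stud3, stud4, stray_stud in the frame of tray above -0.108 m and y of each of stud1, stud2, stud3, stud4, stray_stud in the frame of tray above -0.073 m and z of each of stud1, stud2, stud3, stud4, stray_stud in the frame of tray above -0.005 m and linear speed of each of stud1, stud2, stud3, stud4, stray_stud, tray below 0.03 m/s and contact force between each of stud1, stud2, stud3, stud4, stray_stud and the fingers below 0.2 N and angle between tray's own x axis and vertical below 1.451 rad and angle between tray's own y axis and vertical below 1.451 rad and angle between tray's own z axis and vertical between 0.2 and 1 rad and angular speed of tray below 0.15 rad/s and contact force between tray and paint_jar below 0.2 N and contact force between tray and rinse_cup below 0.2 N and contact force between tray and mask below 0.2 N); the arm keeps its last pose, push and grip.
It fails at once if the paint jar is moved more than 30 mm (distance of paint_jar from where it was at the start of the episode above 0.03 m).
It fails at once if the rinse cup is moved more than 30 mm (distance of rinse_cup from where it was at the start of the episode above 0.03 m).
It fails at once if the mask is moved more than 30 mm (distance of mask from where it was at the start of the episode above 0.03 m).
It also fails if it takes over 58 s, if anything falls off the work surface, if the arm or the gripper's body presses on something with over 40 N, if the wrist force passes 120 N, or if a joint passes its speed limit or range.

### The arm

A 6-joint arm with a two-finger parallel gripper is mounted at the origin on the work surface. World frame = base frame: x ahead of the robot, y to its left, z up, the work surface at z = 0. Lengths are in m, angles in rad, forces in N, time in s.
With the tool pointing down it reaches from about 0.325 to 0.9 m from the base axis. Payload 6.1 kg.
Tool frame: the origin (TCP) lies on the centre line of the jaws, within the pads' length; the fingertips stand r.finger_overhang ahead of it and the grasp point (between the pads) lies 6 mm ahead of it (r.finger_overhang is the distance from the TCP to the fingertips, in m); z points along the fingers, y is the line along which they close (so a half turn about z gives the same grasp; the last joint's range is limited). The gripper opens to 85 mm and grips with 20 to 120 N. Pads are 22 mm wide; open, the fingers measure 114 mm over their backs; the gripper's body (76 mm by 85 mm) begins 54 mm behind the grasp point. The pads swing forward as they close: fully open they stand 13 mm farther back than shut.
Start: joints at [-1.39, 0.22, 1.526, -0, 1.395, -0.126], TCP at [0.189, -0.596, 0.256] pointing down, gripper open.
Joint ranges: [-2.98, 2.98], [-0.91, 2.08], [0.09, 2.57], [-1.24, 4.39], [0.2, 2.65], [-2.68, 2.68]. Speed limits (rad/s): [2.57, 2.57, 3.01, 3.14, 3.14, 3.14].

### API

Orientations are given as a rotation vector (axis times angle).
In Python, from workcell import r, capture, camera_params gives the robot as it stands. The module is installed in compiled form; this text tells all that it offers.
- The arm moves only by the tool carry_out, never from a script. Its argument "rows" is a list of rows, each a list of 7 numbers: the shift along the tool's x, y, z in m, then the turn, a rotation vector about the tool's x, y, z in degrees, then the opening, from -1 (shut) to 1 (fully open). A call has 1 to 8 rows; each row is the pose to reach, as a shift and turn from the pose commanded when the call began, along the tool's axes at that moment; what a row does not reach only later rows make up. A row lasts 1/8 s, in which the tool goes at most 62.5 mm and 10.7 degrees, less where a joint would pass 70% of its speed; a pose out of reach is approached as far as the arm can. A call with a gripper value outside its range is refused whole. The fingers move at their own pace and stop on an object; "grip_force" is the grip in N (left out, the last holds). Time passes only in rows, so rows that repeat a pose let the fingers close. It gives the time, the measured TCP pose, the force, the opening and the grip force at its end, in the units of the state.
- r.observe(): the state, without advancing time (a new reading comes with each control period).
- capture(name): name is "scene" or "top" or "wrist"; returns the picture (420x560x3 uint8, red, green, blue); there is no depth.
- camera_params(name): a dict with "fovy" (degrees; the focal length in pixels is half the picture's height over the tangent of half this angle, whatever the lens; pixels are square), "cx", "cy" (the principal point, pixels), "k1" (the pictures are not rectified: a ray, as slopes to the right and down, at radius r is drawn at 1 + k1 r^2 times it, then the intrinsics apply), "eye" and "attitude" of the camera in the world. Camera axes: x right, y down, z forward; pixel columns grow to the right and rows downward; lengths in m; the calibration is good to about 2 mm. A picture is of the moment at which its call begins: read the wrist's pose just before it. camera_params takes no time and is no camera call; for the wrist camera it gives the pose at the moment of the call.
- r.sign_off(): hands the job in; it is judged then, once.
The state is a dict: "t": time; "qpos": joint angles; "joint_vel": joint speeds; "tau": joint torques, N m; "ee_pos": TCP position; "orientation": TCP orientation; "force": force on the tool from outside, world axes, zero at the start; "ft_torque": the same for the moment, N m; "grip_width": finger opening in m; "grip_force": force on a finger pad.
Only numpy, scipy, OpenCV 4.12 (cv2) and the standard library are available. Lean on these libraries where they do the work, as an engineer would, in place of code of your own. Each camera call takes 0.05 s, during which the arm holds its last target. There are 200 camera calls.

## Working session

There is one attempt and no reset: what is moved stays moved. The work goes in short steps, Python scripts to look and compute and a tool call to move; the robot and the scene stay as the last step left them, time stands still between calls to the robot, and variables do not carry over. Pictures are saved under pics/ and viewed, at most 10 in all, crops included, and the job is handed in when it is done.

Besides the shell and the picture viewer there is one more tool, called after ">>>" in YAML: its name, and indented under it one key for each argument. carry_out: Moves the arm, as the interface text tells. Its arguments: {"type":"object","properties":{"rows":{"type":"array"},"grip_force":{"type":"number"}},"required":["rows"]}

```bash
mkdir -p pics; cat > h.py <<'E'
import numpy as np, cv2
from scipy.spatial.transform import Rotation as R
from workcell import r, capture, camera_params
def K(p):
    f=210/np.tan(np.radians(p['fovy'])/2); return f
def att(p):
    a=np.array(p['attitude'],float)
    return a if a.shape==(3,3) else (R.from_rotvec(a).as_matrix() if a.size==3 else R.from_quat(a).as_matrix())
def ray(p,u,v):
    f=K(p); d=np.array([(u-p['cx'])/f,(v-p['cy'])/f]); s=d.copy()
    for _ in range(20): s=d/(1+p['k1']*(s@s))
    return np.array(p['eye']),att(p)@np.array([s[0],s[1],1])
def onplane(p,u,v,z):
    e,d=ray(p,u,v); return e+d*(z-e[2])/d[2]
def proj(p,X):
    c=att(p).T@(np.array(X)-p['eye']); s=c[:2]/c[2]; s=s*(1+p['k1']*(s@s))
    return s*K(p)+[p['cx'],p['cy']]
def save(n,im): cv2.imwrite('pics/'+n+'.png',im[:,:,::-1])
E
python3 - <<'E'
from h import *
for n in ('scene','top'):
    p=camera_params(n); print(n,p); save(n+'0',capture(n))
print(r.observe(), r.finger_overhang)
E
```

```text
scene {'fovy': 48.514004757670634, 'cx': 283.98333819442195, 'cy': 209.2976398316232, 'k1': -0.05405006138195001, 'eye': array([1.08899969, 0.4076265 , 0.85079873]), 'attitude': array([-1.26098822, -2.36331514,  0.87553537])}
top {'fovy': 46.94639763034967, 'cx': 276.28947853272837, 'cy': 210.63777777977435, 'k1': -0.10698496763244826, 'eye': array([0.40675409, 0.03471134, 1.16604242]), 'attitude': array([-2.10912187,  2.15120554, -0.20103947])}
{'t': 0.1, 'qpos': array([-1.39010871e+00,  2.21169476e-01,  1.52750828e+00,  1.93490444e-05,
        1.39472977e+00, -1.26111319e-01]), 'joint_vel': array([ 0.0010064 ,  0.00087949, -0.0044812 ,  0.00037957,  0.00081116,
       -0.00212966]), 'tau': array([ 3.28069791e-04, -4.98243356e+01, -3.90546405e+01, -2.57909196e-04,
        5.72315170e-03, -6.89871968e-06]), 'ee_pos': array([ 0.18865737, -0.59530671,  0.25528872]), 'orientation': array([-3.10290946e+00, -4.79748253e-01,  4.78481828e-05]), 'force': array([ 1.11655855,  1.07446579, -0.24615636]), 'ft_torque': array([0.00326458, 0.03703375, 0.02701538]), 'grip_force': 0.0, 'grip_width': 0.08522009580514447} 0.025
```

View pics/top0.png

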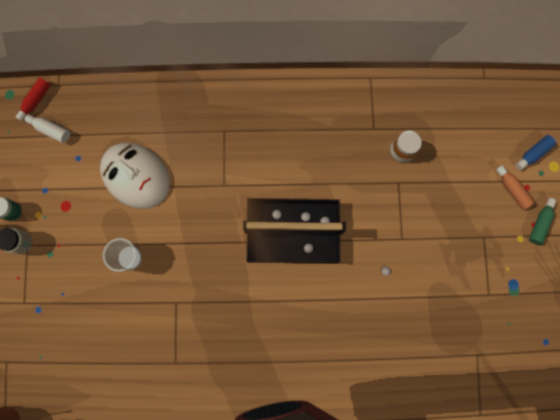

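View pics/scene0.png

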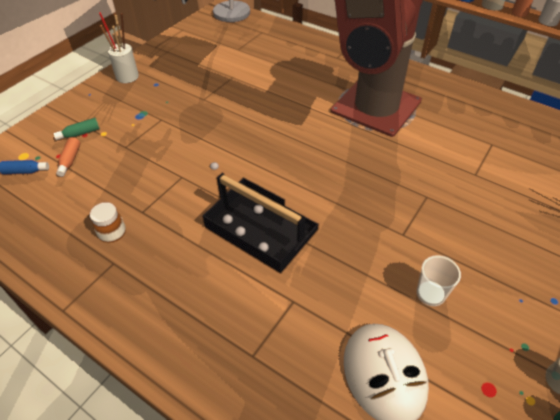

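The top view shows the tray bar at about (248..343, 226), the stray stud at (386,271), and the jar, cup and mask well away. The scene view shows the same layout. I can't yet tell which corner is cut down, so I'll zoom in and take measurements.

```bash
python3 - <<'E'
from h import *
s=cv2.imread('pics/scene0.png'); t=cv2.imread('pics/top0.png')
a=cv2.resize(s[150:280,180:340],(640,520),interpolation=cv2.INTER_CUBIC)
cv2.imwrite('pics/crop.png',np.clip(a.astype(float)*1.8,0,255).astype(np.uint8))
p=camera_params('top')
g=t.astype(int)
# dark tray mask
m=((g.max(2)<45)).astype(np.uint8); m[:180]=0;m[290:]=0;m[:,:225]=0;m[:,365:]=0
c=max(cv2.findContours(m,0,2)[0],key=cv2.contourArea); print('tray rect',cv2.minAreaRect(c), cv2.boxPoints(cv2.minAreaRect(c)))
hsv=cv2.cvtColor(t,cv2.COLOR_BGR2HSV)
m2=((hsv[...,1]<70)&(hsv[...,2]>100)).astype(np.uint8); 
for c in cv2.findContours(m2[190:290,230:410].copy(),0,2)[0]:
    if cv2.contourArea(c)>8:
        (u,v),rad=cv2.minEnclosingCircle(c); u+=230;v+=190; print('stud',u,v,rad,onplane(p,u,v,0.005),onplane(p,u,v,0.009))
b=((hsv[...,1]>50)&(hsv[...,2]>90)).astype(np.uint8); b[:215]=0;b[238:]=0;b[:,:240]=0;b[:,350:]=0
for c in cv2.findContours(b,0,2)[0]:
    if cv2.contourArea(c)>50: print('bar',cv2.minAreaRect(c),[onplane(p,*q,0.112).round(4) for q in cv2.boxPoints(cv2.minAreaRect(c))])
E
```

```text
tray rect ((307.4742126464844, 245.77438354492188), (39.1735725402832, 77.97811889648438), 83.48019409179688) [[266.5133  230.74135]
 [343.98712 221.88719]
 [348.43512 260.80743]
 [270.9613  269.66156]]
stud 385.3823547363281 270.7941207885742 4.038197040557861 [ 0.46649312 -0.23582893  0.005     ] [ 0.46628731 -0.23489687  0.009     ]
stud 307.64286041259766 247.6428565979004 3.737661123275757 [ 0.52656149 -0.05004822  0.005     ] [ 0.52614873 -0.04975621  0.009     ]
stud 324.5 220.5 3.8079864978790283 [ 0.5920011  -0.09323572  0.005     ] [ 0.59136289 -0.09279492  0.009     ]
stud 305.0 216.4166660308838 3.9590914249420166 [ 0.60301328 -0.04599263  0.005     ] [ 0.60233713 -0.04571459  0.009     ]
stud 276.0 214.0 4.000100135803223 [0.61035637 0.02455211 0.005     ] [0.60965492 0.02458711 0.009     ]
bar ((294.0, 225.5), (7.0, 96.0), 90.0) [array([0.5749, 0.092 , 0.112 ]), array([ 0.5708, -0.1202,  0.112 ]), array([ 0.5552, -0.1195,  0.112 ]), array([0.5593, 0.0922, 0.112 ])]
bar ((243.0, 226.0), (22.0, 6.0), 90.0) [array([0.5909, 0.1052, 0.112 ]), array([0.5906, 0.0919, 0.112 ]), array([0.5416, 0.0924, 0.112 ]), array([0.5419, 0.1055, 0.112 ])]
```

View pics/crop.png

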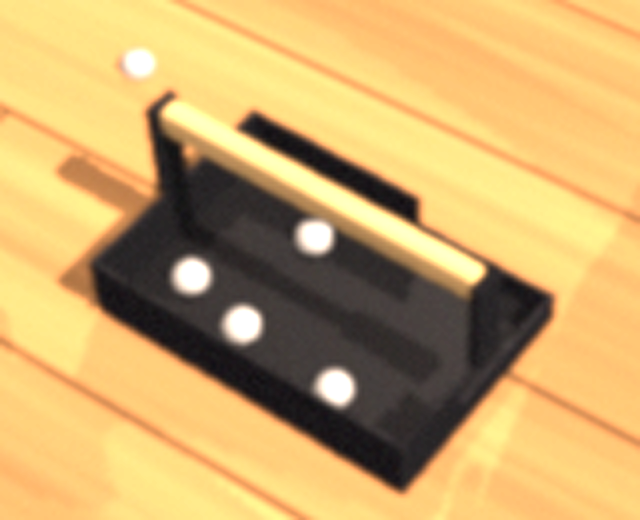

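The zoomed crop shows the wall low at the right-hand corner (550,300). That is world +y, on the robot's side. So tray x is about world -y and tray y is about world +x, and the bar is centred near (0.565, -0.014). Next I'll work out the move to a point above the stray stud.

```bash
cat >> h.py <<'E'
def tool(psi): # pointing down, tool x at yaw psi
    c,s=np.cos(psi),np.sin(psi); return np.array([[c,s,0],[s,-c,0],[0,0,-1]])
def rel(pos,M):
    o=r.observe(); T=R.from_rotvec(o['orientation']).as_matrix()
    d=T.T@(np.array(pos)-o['ee_pos']); w=np.degrees(R.from_matrix(T.T@M).as_rotvec())
    print('t',o['t'],'shift mm',(d*1000).round(1),'turn',w.round(2)); return d,w
E
python3 - <<'E'
from h import *
rel([0.4665,-0.2352,0.13],tool(0))
E
```

```text
t 0.1 shift mm [ 373.6 -259.2  125.8] turn [-0.1   0.   17.58]
```

>>> carry_out:
  rows:
    - [0.047,-0.032,0.016,0,0,2.2,0.2]
    - [0.094,-0.065,0.031,0,0,4.4,0.2]
    - [0.14,-0.097,0.047,0,0,6.6,0.2]
    - [0.187,-0.13,0.063,0,0,8.8,0.2]
    - [0.234,-0.162,0.079,0,0,11,0.2]
    - [0.28,-0.194,0.094,0,0,13.2,0.2]
    - [0.327,-0.227,0.11,0,0,15.4,0.2]
    - [0.374,-0.259,0.126,-0.1,0,17.6,0.2]
  grip_force: 40

```text
t: 1.1
ee_pos: [0.4678, -0.2342, 0.1297]
orientation: [3.14, -0.003, 0.0]
force: [-0.2, -0.4, 0.4]
grip_width: 0.0509
grip_force: 0.0
```

>>> carry_out:
  rows:
    - [0,0,0,0,0,0,0.2]
    - [0,0,0,0,0,0,0.2]

```text
t: 1.35
ee_pos: [0.4669, -0.2358, 0.1301]
orientation: [3.14, 0.002, -0.001]
force: [-0.5, -0.0, 0.1]
grip_width: 0.0514
grip_force: 0.0
```

```bash
python3 - <<'E'
from h import *
rel([0.4665,-0.2352,0.13],tool(0)); print(r.observe()['grip_width'])
p=camera_params('wrist'); im=capture('wrist'); save('w1',im)
print(p['eye'],p['attitude'],'expected px',proj(p,[0.4665,-0.2352,0.005]))
hsv=cv2.cvtColor(im,cv2.COLOR_RGB2HSV)
m=((hsv[...,1]<70)&(hsv[...,2]>100)).astype(np.uint8)
for c in cv2.findContours(m,0,2)[0]:
    if cv2.contourArea(c)>60:
        (u,v),rad=cv2.minEnclosingCircle(c); print(u,v,rad,onplane(p,u,v,0.004))
E
```

```text
t 1.35 shift mm [-0.4 -0.6  0.1] turn [0.1  0.03 0.06]
0.05135181911980892
[ 0.53973658 -0.2357616   0.24716908] [ 2.06387245 -2.06270601 -0.30332727] expected px [276.15090894 208.14034016]
279.293212890625 207.56231689453125 13.632040023803711 [ 0.46667179 -0.23766057  0.004     ]
23.0 132.0 14.560319900512695 [ 0.5252867  -0.04692283  0.004     ]
66.15454864501953 33.318180084228516 17.353578567504883 [ 0.5912301  -0.09139761  0.004     ]
4.0 14.0 12.649210929870605 [ 0.60403298 -0.05017137  0.004     ]
```

View pics/w1.png

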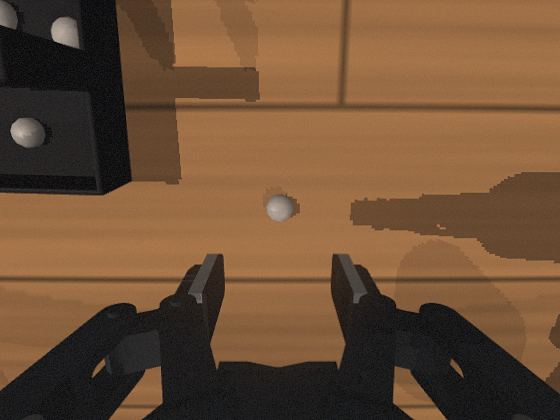

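The wrist view shows the stray stud at (279,207), centred between the pads. I'll descend and close on it.

>>> carry_out:
  rows:
    - [0,0.001,0.03,0,0,0,0.2]
    - [0,0.001,0.06,0,0,0,0.2]
    - [0,0.001,0.085,0,0,0,0.2]
    - [0,0.001,0.1,0,0,0,0.2]
    - [0,0.001,0.1035,0,0,0,0.2]
    - [0,0.001,0.1035,0,0,0,0.2]

```text
t: 2.15
ee_pos: [0.4674, -0.2379, 0.0274]
orientation: [3.139, -0.002, 0.002]
force: [0.1, -0.3, 0.2]
grip_width: 0.0513
grip_force: 0.0
```

>>> carry_out:
  rows:
    - [0,0,0,0,0,0,-1]
    - [0,0,0,0,0,0,-1]
    - [0,0,0,0,0,0,-1]
    - [0,0,0,0,0,0,-1]
    - [0,0,0,0,0,0,-1]
    - [0,0,0,0,0,0,-1]

```text
t: 2.9
ee_pos: [0.4679, -0.2376, 0.028]
orientation: [3.139, -0.0, 0.003]
force: [-0.6, 1.0, 6.5]
grip_width: 0.0191
grip_force: 39.0
```

>>> carry_out:
  rows:
    - [0,0,-0.01,0,0,0,-1]
    - [0,0,-0.04,0,0,0,-1]
    - [0,0,-0.08,0,0,0,-1]
    - [0,0,-0.12,0,0,0,-1]
    - [0,0,-0.14,0,0,0,-1]
    - [0,0,-0.14,0,0,0,-1]

```text
t: 3.65
ee_pos: [0.4682, -0.2376, 0.1692]
orientation: [3.137, -0.0, 0.006]
force: [0.2, -0.0, -0.3]
grip_width: 0.0192
grip_force: 39.1
```

```bash
python3 - <<'E'
from h import *
o=r.observe(); print(o['grip_width'],o['grip_force'])
p=camera_params('wrist'); im=capture('wrist'); save('w2',im[180:400,150:430])
b=np.array([0.565,-0.014,0.0]); ty=np.array([1,-0.019,0]); tx=np.array([-0.019,-1,0])
g=b-0.053*ty-0.044*tx; print(g)
rel([g[0],g[1],0.17],tool(-0.019))
# bar in wrist view
print(proj(p,[0.565,-0.014,0.112]))
E
```

```text
0.019228916758993284 39.12955105304718
[0.512836 0.031007 0.      ]
t 3.7 shift mm [  45.4 -268.    -3.2] turn [ 0.15 -0.09  1.07]
[-152.2129176    68.31257341]
```

View pics/w2.png

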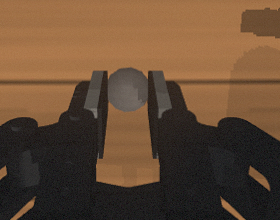

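The crop shows the stud held between the pad tips, centred at (127,88). Now over the tray.

>>> carry_out:
  rows:
    - [0.006,-0.033,0,0,0,0,-1]
    - [0.013,-0.075,0,0,0,0.5,-1]
    - [0.02,-0.117,-0.002,0,0,1,-1]
    - [0.027,-0.159,-0.003,0,0,1,-1]
    - [0.034,-0.201,-0.003,0,0,1,-1]
    - [0.04,-0.238,-0.003,0,0,1,-1]
    - [0.044,-0.26,-0.003,0,0,1,-1]
    - [0.0454,-0.268,-0.003,0,0,1,-1]

```text
t: 4.7
ee_pos: [0.5115, 0.0323, 0.1676]
orientation: [3.14, -0.025, -0.004]
force: [0.2, 0.3, -0.6]
grip_width: 0.0192
grip_force: 39.2
```

>>> carry_out:
  rows:
    - [0,0,0,0,0,0,-1]
    - [0,0,0,0,0,0,-1]

```text
t: 4.95
ee_pos: [0.5123, 0.0303, 0.1689]
orientation: [3.14, -0.029, -0.001]
force: [0.3, 0.8, 0.1]
grip_width: 0.0199
grip_force: 39.2
```

```bash
python3 - <<'E'
from h import *
p=camera_params('wrist'); im=capture('wrist'); save('w3',im)
q=camera_params('wrist')
e=[[0.565+s*0.007,y,0.112] for s in(-1,1) for y in(0.05,-0.08)]
print([proj(p,x).round() for x in e])
hsv=cv2.cvtColor(im,cv2.COLOR_RGB2HSV); 
for u in (100,180,280,400,470):
    col=im[:,u].astype(int); br=np.where((hsv[:,u,1]>50)&(hsv[:,u,2]>90))[0]; br=br[br<260]
    if len(br): print(u,br.min(),br.max(),len(br),onplane(p,u,br.min(),.112).round(4),onplane(p,u,br.max(),.112).round(4))
b=np.array([0.565,-0.014,0.0]); ty=np.array([1,-0.019,0]); tx=np.array([-0.019,-1,0])
g=b-0.053*ty-0.044*tx
rel([g[0],g[1],0.046],tool(-0.019))
E
```

```text
[array([239., 164.]), array([478., 159.]), array([237., 137.]), array([482., 133.])]
100 0 259 260 [0.6378 0.1123 0.112 ] [0.503  0.1355 0.112 ]
180 0 259 250 [0.6366 0.0739 0.112 ] [0.5022 0.0877 0.112 ]
280 0 250 78 [0.6355 0.0264 0.112 ] [0.5069 0.0286 0.112 ]
400 0 259 80 [ 0.6348 -0.0307  0.112 ] [ 0.4996 -0.0424  0.112 ]
470 0 259 100 [ 0.6347 -0.0645  0.112 ] [ 0.4986 -0.0845  0.112 ]
t 5.0 shift mm [  0.5  -1.  123.1] turn [0.11 0.01 0.  ]
```

View pics/w3.png

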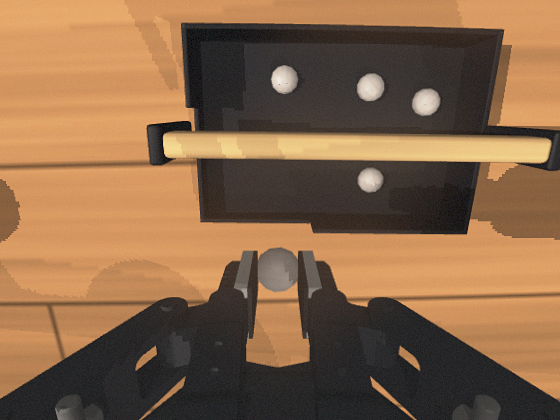

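The wrist view shows the bar from (165,145) to (550,150) and confirms the cut-down corner at the lower left, (200,220). I'll refine the bar pose from its edges.

```bash
python3 - <<'E'
from h import *
im=cv2.imread('pics/w3.png'); p=camera_params('wrist'); hsv=cv2.cvtColor(im,cv2.COLOR_BGR2HSV)
m=((hsv[...,1]>60)&(hsv[...,2]>130)).astype(np.uint8); m[:120]=0; m[175:]=0; m[:,:205]=0; m[:,480:]=0
P=[];Q=[]
for u in range(210,475,5):
    v=np.where(m[:,u])[0]
    if len(v)>10: P.append(onplane(p,u,v.min(),.110)); Q.append(onplane(p,u,v.max(),.110))
for A in (P,Q):
    A=np.array(A); print(np.polyfit(A[:,1]+0.014,A[:,0],1))
for u,v in((165,145),(551,150)): print('ends',onplane(p,u,v,.105))
E
```

```text
[0.03171557 0.57205991]
[0.03073187 0.55885478]
ends [0.56815477 0.09109882 0.105     ]
ends [ 0.56171962 -0.12578616  0.105     ]
```

>>> carry_out:
  rows:
    - [0,-0.001,0.03,0,0,0,-1]
    - [0,-0.001,0.06,0,0,0,-1]
    - [0,-0.001,0.09,0,0,0,-1]
    - [0,-0.001,0.11,0,0,0,-1]
    - [0,-0.001,0.12,0,0,0,-1]
    - [0,-0.001,0.123,0,0,0,-1]
    - [0,-0.001,0.123,0,0,0,-1]

```text
t: 5.88
ee_pos: [0.5132, 0.0316, 0.047]
orientation: [3.14, -0.029, 0.002]
force: [-0.3, -0.2, -0.1]
grip_width: 0.0192
grip_force: 39.2
```

>>> carry_out:
  rows:
    - [0,0,0.005,0,0,0,-1]
    - [0,0,0.005,0,0,0,-1]
    - [0,0,0.005,0,0,0,-0.05]
    - [0,0,0.005,0,0,0,-0.05]
    - [0,0,0.005,0,0,0,-0.05]
    - [0,0,0.005,0,0,0,-0.05]

```text
t: 6.62
ee_pos: [0.5126, 0.0319, 0.0414]
orientation: [3.14, -0.028, 0.0]
force: [0.0, 0.4, -0.1]
grip_width: 0.0409
grip_force: 0.0
```

>>> carry_out:
  rows:
    - [0,0,-0.02,0,0,0,-0.05]
    - [0,0,-0.06,0,0,0,-0.05]
    - [0,0,-0.11,0,0,0,-0.05]
    - [0,0,-0.16,0,0,0,-0.05]
    - [0,0,-0.18,0,0,0,-0.05]
    - [0,0,-0.18,0,0,0,-0.05]

```text
t: 7.38
ee_pos: [0.5138, 0.0321, 0.2234]
orientation: [3.139, -0.028, 0.007]
force: [-0.1, -0.6, 0.2]
grip_width: 0.0406
grip_force: 0.0
```

```bash
python3 - <<'E'
from h import *
im=capture('wrist'); save('w4',im)
p=camera_params('wrist'); print(proj(p,[0.513,0.032,0.01]))
psi=np.pi/2+0.031
rel([0.5655,-0.0155,0.22],tool(psi))
E
```

```text
[277.07321661 183.74008552]
t 7.425 shift mm [53.6 46.7  1.7] turn [ 1.40e-01  2.00e-02 -9.28e+01]
```

View pics/w4.png

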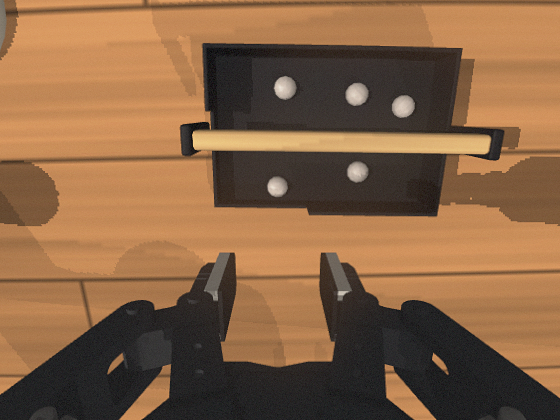

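All five studs are in the tray, with the stray at (277,186). The bar's yaw is π/2−0.031, so the turn is about −89.2°. I'll turn and move over the bar.

>>> carry_out:
  rows:
    - [0.006,0.006,0,0,0,-10,-0.05]
    - [0.013,0.012,0,0,0,-20,-0.05]
    - [0.02,0.018,0,0,0,-30,-0.05]
    - [0.027,0.024,0,0,0,-40,-0.05]
    - [0.034,0.03,0,0,0,-50,-0.05]
    - [0.041,0.036,0,0,0,-60,-0.05]
    - [0.048,0.042,0,0,0,-70,-0.05]
    - [0.0536,0.0467,0.002,0,0,-80,-0.05]

```text
t: 8.43
ee_pos: [0.5644, -0.0156, 0.2168]
orientation: [-2.418, -2.004, 0.005]
force: [0.2, 0.1, -1.2]
grip_width: 0.0402
grip_force: 0.0
```

>>> carry_out:
  rows:
    - [0,0,0,0,0,-9.2,-0.05]
    - [0,0,0,0,0,-9.2,-0.05]
    - [0,0,0,0,0,-9.2,-0.05]

```text
t: 8.8
ee_pos: [0.5647, -0.0153, 0.2181]
orientation: [-2.26, -2.182, 0.004]
force: [-0.3, 0.3, -0.4]
grip_width: 0.0406
grip_force: 0.0
```

```bash
python3 - <<'E'
from h import *
rel([0.5655,-0.0155,0.109],tool(np.pi/2-0.031)); print(r.observe()['qpos'].round(3))
E
```

```text
t 8.8 shift mm [  0.    1.  109.1] turn [-0.11  0.08 -0.22]
[-0.166  0.109  1.725 -0.002  1.309 -0.131]
```

>>> carry_out:
  rows:
    - [0,0.001,0.03,0,0,0,-0.05]
    - [0,0.001,0.06,0,0,0,-0.05]
    - [0,0.001,0.09,0,0,0,-0.05]
    - [0,0.001,0.105,0,0,0,-0.05]
    - [0,0.001,0.109,0,0,0,-0.05]
    - [0,0.001,0.109,0,0,0,-0.05]

```text
t: 9.55
ee_pos: [0.5669, -0.0157, 0.1112]
orientation: [2.255, 2.184, -0.001]
force: [0.4, -0.5, -0.1]
grip_width: 0.0404
grip_force: 0.0
```

>>> carry_out:
  rows:
    - [0,0,0,0,0,0,-1]
    - [0,0,0,0,0,0,-1]
    - [0,0,0,0,0,0,-1]
    - [0,0,0,0,0,0,-1]
    - [0,0,0,0,0,0,-1]
    - [0,0,0,0,0,0,-1]
  grip_force: 110

```text
t: 10.3
ee_pos: [0.5673, -0.0158, 0.112]
orientation: [2.254, 2.184, 0.001]
force: [-0.9, -0.5, 5.4]
grip_width: 0.0119
grip_force: 107.9
```

>>> carry_out:
  rows:
    - [0,0,-0.005,0,0,0,-1]
    - [0,0,-0.02,0,0,0,-1]
    - [0,0,-0.045,0,0,0,-1]
    - [0,0,-0.075,0,0,0,-1]
    - [0,0,-0.105,0,0,0,-1]
    - [0,0,-0.135,0,0,0,-1]
    - [0,0,-0.155,0,0,0,-1]
    - [0,0,-0.16,0,0,0,-1]

```text
t: 11.3
ee_pos: [0.5669, -0.0155, 0.2721]
orientation: [2.254, 2.183, 0.001]
force: [0.9, -0.3, -5.1]
grip_width: 0.0118
grip_force: 107.6
```

```bash
python3 - <<'E'
from h import *
o=r.observe(); print(o['grip_width'],o['force'],o['ft_torque'],o['qpos'].round(3),o['ee_pos'])
save('t1',capture('scene')[60:280,120:400])
T=R.from_rotvec(o['orientation']).as_matrix()
for deg in (38,):
  # tray z leans toward the pick corner diagonal; corner direction: -tx-ty
  tx=np.array([-0.031,-1,0]); ty=np.array([1,-0.031,0]); d=-(tx+ty); d/=np.linalg.norm(d)
  a=np.cross([0,0,1],d); print('axis in tool frame x deg',T.T@a*deg)
E
```

```text
0.011833569284277317 [ 0.90487608 -0.31542988 -5.07467499] [ 0.07192245 -0.00774697  0.00760745] [-0.165  0.07   1.664 -0.002  1.405 -0.133] [ 0.56688971 -0.01548057  0.27212344]
axis in tool frame x deg [-2.68915594e+01 -2.68485297e+01 -2.19890740e-02]
```

View pics/t1.png

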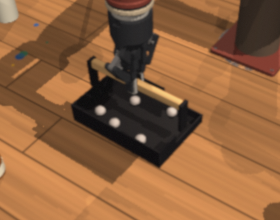

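The tray is lifted and level with all five studs inside. Next I'll tilt it towards the pick corner.

>>> carry_out:
  rows:
    - [0,0,0,-1,-1,0,-1]
    - [0,0,0,-3,-3,0,-1]
    - [0,0,0,-5,-5,0,-1]
    - [0,0,0,-7,-7,0,-1]
    - [0,0,0,-8.5,-8.5,0,-1]
    - [0,0,0,-10,-10,0,-1]
    - [0,0,0,-11.5,-11.5,0,-1]
    - [0,0,0,-13,-13,0,-1]
  grip_force: 115

```text
t: 12.35
ee_pos: [0.5663, -0.0154, 0.2703]
orientation: [2.023, 1.96, -0.009]
force: [-0.8, 0.1, -4.3]
grip_width: 0.0118
grip_force: 112.5
```

>>> carry_out:
  rows:
    - [0,0,0,-2,-2,0,-1]
    - [0,0,0,-4,-4,0,-1]
    - [0,0,0,-6,-6,0,-1]
    - [0,0,0,-8,-8,0,-1]
    - [0,0,0,-10,-10,0,-1]
    - [0,0,0,-12,-12,0,-1]
    - [0,0,0,-13.5,-13.5,0,-1]
    - [0,0,0,-14,-14,0,-1]

```text
t: 13.35
ee_pos: [0.5659, -0.0149, 0.27]
orientation: [1.776, 1.722, -0.015]
force: [-0.0, 0.3, -3.9]
grip_width: 0.0118
grip_force: 112.7
```

>>> carry_out:
  rows:
    - [0,0,0,0,0,0,-1]
    - [0,0,0,0,0,0,-1]
    - [0,0,0,0,0,0,-1]
    - [0,0,0,0,0,0,-1]
    - [0,0,0,0,0,0,-1]
    - [0,0,0,0,0,0,-1]
    - [0,0,0,0,0,0,-1]
    - [0,0,0,0,0,0,-1]

```text
t: 14.35
ee_pos: [0.5663, -0.0154, 0.2705]
orientation: [1.776, 1.722, -0.015]
force: [-0.5, 0.8, -4.6]
grip_width: 0.0119
grip_force: 112.7
```

```bash
python3 - <<'E'
from h import *
o=r.observe(); T=R.from_rotvec(o['orientation']).as_matrix()
print(o['grip_width'],o['force'],o['qpos'].round(3),o['ee_pos'],'tool z',T[:,2],'tilt',np.degrees(np.arccos(-T[2,2])))
s=capture('scene')[60:280,120:400]; w=capture('wrist')
s=cv2.resize(s,(420,330)); c=np.zeros((420,800,3),np.uint8); c[:330,:420]=s; c[:285,420:]=cv2.resize(w,(380,285)); save('t2',np.clip(c*1.5,0,255).astype(np.uint8))
cv2.imwrite('pics/w5.png',w[:,:,::-1])
# expected tray pose: tool x = -tray x? tool y = ±tray y
TR=np.column_stack([-T[:,0],T[:,1],-T[:,2]]); g=o['ee_pos']+0.006*T[:,2]
org=g-TR@[0,0,.103]; print(TR.round(2),'det',np.linalg.det(TR),'foot',org+TR@[-.11,-.075,0])
p=camera_params('wrist'); q=camera_params('scene')
print('corner wrist',proj(p,org+TR@[-.106,-.071,.004]),'scene',proj(q,org+TR@[-.106,-.071,.004]))
E
```

```text
0.011919924033138199 [-0.45295304  0.75945776 -4.5951325 ] [ 0.103 -0.158  2.014 -0.651  0.952  0.432] [ 0.56632372 -0.01539559  0.27045501] tool z [ 0.4232443  -0.45212219 -0.78514316] tilt 38.26607907299061
[[-0.14  0.9  -0.42]
 [-0.89  0.08  0.45]
 [ 0.44  0.44  0.79]] det 1.000000000000001 foot [0.56016202 0.02709892 0.10383493]
corner wrist [166.77797703  57.65721525] scene [274.82136794 202.85809273]
```

View pics/t2.png

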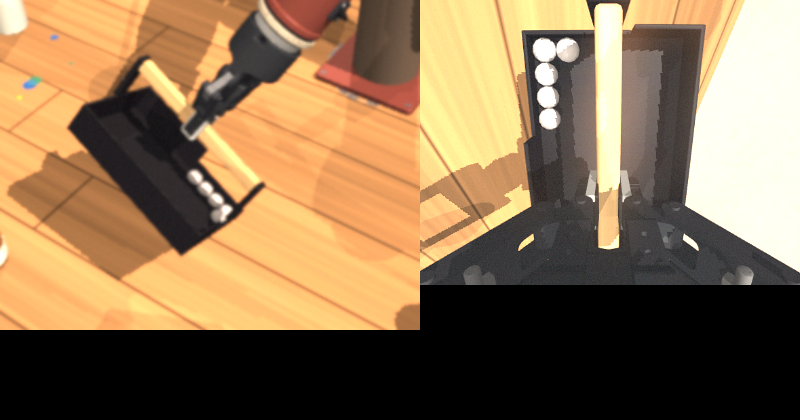

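The composite shows all five studs packed in the pick corner, at (544,50) to (549,118) in the wrist half. The predicted corner, at about (533,39) there, matches, so the tray hasn't slipped. I'll check the distances on the tray floor, then hand in.

```bash
python3 - <<'E'
from h import *
o=r.observe(); T=R.from_rotvec(o['orientation']).as_matrix()
TR=np.column_stack([-T[:,0],T[:,1],-T[:,2]]); org=o['ee_pos']+0.006*T[:,2]-TR@[0,0,.103]
p=camera_params('wrist'); D=[]
for a,b in ((544,50),(568,50),(546,74),(547,97),(549,118)):
    e,d=ray(p,(a-420)*560/380,b*420/285); e=TR.T@(e-org); d=TR.T@d
    x=e+d*(.009-e[2])/d[2]; D.append(np.linalg.norm(x-[-.106,-.071,.004])); print(x.round(3),D[-1].round(3))
print(np.abs(o['joint_vel']).max())
if max(D)<.098: print(r.sign_off())
E
```

```text
[-0.096 -0.06   0.009] 0.016
[-0.096 -0.038  0.009] 0.035
[-0.075 -0.06   0.009] 0.034
[-0.053 -0.061  0.009] 0.054
[-0.032 -0.06   0.009] 0.075
0.009446227636075246
the job is handed in; nothing more can be done
None
```

I put the stray stud in the tray, lifted the tray by its handle and tilted it about 38°. All five studs slid to within about 75 mm of the cut-down corner; the tray is held still with that corner about 10 cm above the bench, and the job is handed in.

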